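# Feed the chip mill and hold its guarded run lever

## Robot

A 6-joint arm with a two-finger parallel gripper is mounted at the origin on the work surface. World frame = base frame: x ahead of the robot, y to its left, z up, the work surface at z = 0. Lengths are in m, angles in rad, forces in N, time in s.
With the tool pointing down it reaches from about 0.3 to 0.875 m from the base axis. Payload 6.4 kg.
Tool frame: the origin (TCP) lies on the mounting face of the last link; the fingertips stand 173 mm ahead of it and the grasp point (between the pads) lies 155 mm ahead of it (ctrl.tip_reach is the distance from the TCP to the fingertips, in m); z points along the fingers, y is the line along which they close (so a half turn about z gives the same grasp; the last joint's range is limited). The gripper opens to 85 mm and grips with 20 to 120 N. Pads are 22 mm wide; open, the fingers measure 114 mm over their backs; the gripper's body (76 mm by 85 mm) begins 54 mm behind the grasp point. The pads swing forward as they close: fully open they stand 13 mm farther back than shut.
Start: joints at [1.031, 0.181, 1.607, -0, 1.354, -0.206], TCP at [0.188, 0.543, 0.405] pointing down, gripper open.
Joint ranges: [-2.99, 2.99], [-0.89, 2.07], [0.3, 2.58], [-1.14, 4.28], [0, 2.63], [-3.12, 3.12]. Speed limits (rad/s): [2.57, 2.57, 3.01, 3.14, 3.14, 3.14].

## Interface

Orientations are given as a unit quaternion [w, x, y, z].
In Python, from bench import ctrl gives the robot as it stands.
- The arm moves only by the shell command python3 -m pendant 'ROWS'. ROWS is JSON, a list that holds one entry, the list of rows, each a list of 7 numbers: the opening, from 0 (shut) to 1 (fully open), then the shift along the tool's x, y, z in mm, then the turn, a rotation vector about the tool's x, y, z in rad. A call has 1 to 5 rows; each row is the pose to reach, as a shift and turn from the pose commanded when the call began, along the tool's axes at that moment; what a row does not reach only later rows make up. A row lasts 1/12 s, in which the tool goes at most 41.7 mm and 7.16 degrees, less where a joint would pass 70% of its speed; a pose out of reach is approached as far as the arm can. A call with a gripper value outside its range is refused whole. The fingers move at their own pace and stop on an object; the grip force is fixed at half the most. Time passes only in rows, so rows that repeat a pose let the fingers close. It gives the time, the measured TCP pose, the force, the opening and the grip force at its end, in the units of the state.
- ctrl.get_obs(): the state, without advancing time (a new reading comes with each control period).
- ctrl.camera(name): name is "scene" or "top" or "wrist"; returns the picture (420x560x3 uint8, red, green, blue); there is no depth.
- ctrl.camera_params(name): a dict with "mtx" (3x3 intrinsics, pixels), "distortion" ([k1, k2, p1, p2, k3] as OpenCV has them; the pictures are not rectified), "world_from_camera" (4x4, takes a point from camera to world coordinates); the wrist camera has in their place "tool_from_camera" (4x4, takes a point from camera to tool coordinates, whose origin is the TCP and whose axes are the flange's). Camera axes: x right, y down, z forward; pixel columns grow to the right and rows downward; lengths in m; the calibration is good to about 2 mm. A picture is of the moment at which its call begins: read the wrist's pose just before it. camera_params takes no time and is no camera call.
- ctrl.hand_in(): hands the job in; it is judged then, once.
Trained networks look in the newest picture that a camera, given by its name, has taken for a name from the list of things; names that differ only in an ending like _2 or _b are one class to them, and where a whole thing is asked for, a point or a joint stands for the part that bears it (a point fixed in the world has none). Each returns a list of dicts, best first, with "confidence" (0 to 1); they miss things now and then, are a little off and sometimes report something else, mostly with a low value. They report only what shows in the picture. A call takes as long as a camera call. They do not tell look-alikes from the thing itself.
- ctrl.boxes_of(camera, name): "point" ([column, row] as shares, 0 to 1, of the picture: columns of its width, rows of its height, amid what is visible of it).
The state is a dict: "time_s": time; "q": joint angles; "dq": joint speeds; "joint_efforts": joint torques, N m; "eef_pos": TCP position; "eef_rot": TCP orientation; "wrist_force": force on the tool from outside, world axes, zero at the start; "torque": the same for the moment, N m; "opening": opening from 0.0 (shut) to 1.0 (fully open); "grasp_force": force on a finger pad.
Only numpy, scipy, OpenCV 4.12 (cv2) and the standard library are available. Lean on these libraries where they do the work, as an engineer would, in place of code of your own. Each camera call takes 0.05 s, during which the arm holds its last target. There are 200 camera calls.

## Task

Pour all four ceramic chips from the scoop through the funnel into the mill's narrow feed tube, then set the empty scoop down gently, upright on the bench, and let go of it. Then flip the mill's safety catch right over, away from the lever, and only after that pull the run lever it guards fully towards the front of the mill, and finish while still holding the lever there: do not let go, it springs back. Leave the tape roll, the tiles and the ear muffs alone.

Things in the scene. Friction and masses are not known exactly. Their poses are not given: they have to be found in the camera images.
- mill: bench chip mill, fixed to the bench; origin on the bench under the centre of its 200 (x) by 360 (y) by 20 mm dark base plate, z up. Its front is its -x side. On its -y half stands the feed tube with the funnel; on its +y half a grey drive box (170 by 200 mm, centred at x 10, y 75, top 100 mm above the bench) carries the lever and the catch; behind both, centred 145 mm along +x, lies a steel drum of 40 mm radius, 300 mm long, its top 95 mm above the bench
- funnel_mouth (a point): centre of the funnel's open mouth, 170 mm above the bench; mouth 132 mm wide inside (140 mm outside), wall 4 mm, narrowing over 55 mm of height to a throat 46 mm wide. Axes as the mill's
- tube_floor (a point): centre of the inner floor of the clear feed tube under the funnel, 25 mm above the bench; the tube is 46 mm wide inside and 90 mm deep from the throat down
- scoop: loose open aluminium scoop, 180 g, holding the chips; origin under its floor, x towards its open nose, z up. Tray 60 mm wide inside (66 outside), from x -59 (closed back, 40 mm high) to the nose at x 70; side walls 36 mm high, 26 mm near the nose; flat floor 4 mm thick, rising by about 15 degrees over the last 40 mm to the nose. Tipped nose down by 45 degrees or more, the chips slide out
- scoop_handle (a point): centre of the scoop's handle: a flat wooden bar across the tray (along the scoop's y), 16 mm thick along the scoop's x, 60 mm long, 26 mm high, 88 mm above the scoop's underside and straight above its origin; open space of about 50 mm below the bar. Axes as the scoop's
- scoop_nose (a point): middle of the nose lip over which the chips leave: 70 mm ahead of and 14 mm above the scoop's origin
- catch (a joint): angle of the safety catch, rad: 0 as it starts, leaning 34 degrees from upright towards the mill's -y over the path of the lever's left arm, which it then blocks; 1.2 flipped right over, leaning 34 degrees towards the mill's +y. A loose steel flap, 80 g, that falls to either side by its own weight; upright at 0.6
- catch_hinge (a point): middle of the catch's hinge line, which runs along the mill's x for 78 mm, 115 mm above the bench. Axes as the mill's
- catch_edge (a point): middle of the catch's free edge (a round bead 8 mm thick, 78 mm long along the mill's x); the flap is 4 mm thick and its edge is 65 mm from the hinge line; moves with the catch. At the start it is 37 mm towards -y of the hinge and 169 mm above the bench
- lever (a joint): angle of the run lever, rad: 0 at rest, leaning 0.35 rad back (to the mill's +x) from upright; grows as the bar is pulled towards the mill's front (-x), stop at 0.9 (0.55 rad in front of upright). A spring pulls it back to 0: about 4 N at the bar at rest, 9 N at the stop
- lever_bar (a point): middle of the lever's grip bar: a round rubber bar of 16 mm diameter along the mill's y, held between two arms 88 mm apart (10 mm thick; nothing between them below the bar); moves with the lever; 215 mm above the bench at rest
- lever_pivot (a point): middle of the lever's hinge line, which runs along the mill's y, 112 mm above the bench; the bar moves around it at a radius of 110 mm. Axes as the mill's
- chip0: a white glazed ceramic chip, 18 by 16 by 12 mm, 12 g, slippery, starting flat in the scoop; origin at its centre
- chip1: a white glazed ceramic chip, 18 by 16 by 12 mm, 12 g, slippery, starting flat in the scoop; origin at its centre
- chip2: a white glazed ceramic chip, 18 by 16 by 12 mm, 12 g, slippery, starting flat in the scoop; origin at its centre
- chip3: a white glazed ceramic chip, 18 by 16 by 12 mm, 12 g, slippery, starting flat in the scoop; origin at its centre
- tape: roll of paper tape lying flat, 100 mm across, 25 mm high; origin under its centre. Leave alone
- tiles: two 100 mm square tiles in a stack 16 mm high; origin under its centre. Leave alone
- earmuffs: black ear muffs lying down, about 160 by 200 mm, 72 mm high; origin on the bench between the two cups, the band to its +x. Leave alone
Things that resemble listed ones, but are neither listed nor needed, are in the scene too. Of the things like the scoop, leave any that is green or pink; of the rest the larger one is meant.

How it is judged:
On the way, in this order (a step that is already met when the one before it is completed fails the run):
1. all four chips are in the feed tube (horizontal distance between each of chip0, chip1, chip2, chip3 and tube_floor below 0.024 m and z of each of chip0, chip1, chip2, chip3 in the frame of tube_floor below 0.09 m), for 0.2 s.
2. the scoop stands upright on the bench, let go (height (world z) of scoop below 0.01 m and angle between scoop's own z axis and vertical below 0.12 rad and linear speed of scoop below 0.03 m/s and not (contact force between the arm and scoop above 0.05 N) and not (contact force between the fingers and scoop above 0.05 N)), for 0.2 s.
3. the catch is flipped over while the lever is still at rest (value of joint catch above 0.9 rad and value of joint lever below 0.2 rad), for 0.1 s.
4. the lever is pulled fully forward and held by the robot (value of joint lever above 0.75 rad and contact force between any of the fingers, the arm and lever above 1.5 N), for 0.2 s.
At the end, for the whole second after the job is handed in: The robot is still pulling the lever (contact above 1.5 N) at more than 0.75 of its 0.9 rad, the catch is flipped beyond 0.9 of its 1.2 rad, all four chips are inside the feed tube, and the scoop stands upright (within 0.12 rad) on the bench, at rest and not touched (all of step 1 and all of step 2 and all of step 4 and value of joint catch above 0.9 rad); the arm keeps its last pose, push and grip.
It fails at once if the tape, tiles or ear muffs are moved by more than 30 mm (distance of any of tape, tiles, earmuffs from where it was at the start of the episode above 0.03 m).
It fails at once if the scoop is dropped on the bench (height (world z) of scoop below 0.03 m and linear speed of scoop above 0.7 m/s).
It also fails if it takes over 72 s, if anything falls off the work surface, if the arm or the gripper's body presses on something with over 40 N, if the wrist force passes 120 N, or if a joint passes its speed limit or range.

## Working session

There is one attempt and no reset: what is moved stays moved. The work goes in short steps, Python scripts to look and compute and a shell command to move; the robot and the scene stay as the last step left them, time stands still between calls to the robot, and variables do not carry over. Pictures are saved under pics/ and viewed, at most 11 in all, crops included, and the job is handed in when it is done.

```bash
mkdir -p pics; ls
python3 - <<'E'
from bench import ctrl
import cv2,numpy as np
o=ctrl.get_obs();print(o)
for n in("scene","top"):
    im=ctrl.camera(n);cv2.imwrite(f"pics/{n}0.png",im[:,:,::-1])
    p=ctrl.camera_params(n);print(n,np.round(p["mtx"],1).tolist(),p["distortion"],np.round(p["world_from_camera"],3).tolist())
    for t in("mill","funnel_mouth","scoop","scoop_handle","catch_edge","lever_bar","tape","tiles","earmuffs"):
        print(t,[([round(b["point"][0]*560),round(b["point"][1]*420)],round(b["confidence"],2)) for b in ctrl.boxes_of(n,t)])
print(ctrl.camera_params("wrist"))
print(ctrl.get_obs()["time_s"])
E
```

```text
pics
{'time_s': 0.0, 'q': array([ 1.03069450e+00,  1.81568425e-01,  1.60798616e+00,  3.16307391e-05,
        1.35381470e+00, -2.06268085e-01]), 'dq': array([ 1.92779331e-05, -1.05103190e-03, -7.77430832e-04, -9.24123764e-04,
       -1.88166669e-03, -8.94835730e-04]), 'joint_efforts': array([-2.21005248e-03, -4.44854379e+01, -3.51340020e+01, -4.56611569e-04,
        8.86746333e-03, -5.34723438e-05]), 'eef_pos': array([0.18824139, 0.54305376, 0.40377905]), 'eef_rot': array([-3.38244424e-04,  1.66146168e-01,  9.86100736e-01, -8.21546413e-04]), 'wrist_force': array([ 0.40253662,  0.29264418, -0.52804989]), 'torque': array([-0.07228996, -0.06593603,  0.02261274]), 'grasp_force': 0.0, 'opening': 0.9995781920205866}
scene [[399.5, 0.0, 275.6], [0.0, 399.5, 204.6], [0.0, 0.0, 1.0]] [-0.09546689  0.          0.          0.          0.        ] [[-0.846, 0.348, -0.403, 0.999], [0.532, 0.522, -0.667, 0.851], [-0.021, -0.779, -0.627, 0.93], [0.0, 0.0, 0.0, 1.0]]
mill [([259, 266], 0.85), ([179, 238], 0.24)]
funnel_mouth [([257, 269], 0.56)]
scoop [([291, 161], 0.93), ([242, 179], 0.71), ([216, 1
[... 917 characters left out ...]
0.24)]
tiles [([342, 129], 0.93), ([225, 145], 0.26)]
earmuffs [([147, 157], 0.61)]
{'mtx': array([[295.09507841,   0.        , 282.06189895],
       [  0.        , 295.09507841, 208.86186222],
       [  0.        ,   0.        ,   1.        ]]), 'distortion': array([-0.03534295,  0.        ,  0.        ,  0.        ,  0.        ]), 'tool_from_camera': array([[-6.17452533e-04, -9.55901886e-01, -2.93685552e-01,
         7.42541030e-02],
       [ 9.99999623e-01, -4.10911560e-04, -7.64971801e-04,
        -7.74434284e-04],
       [ 6.10559198e-04, -2.93685914e-01,  9.55901779e-01,
         3.08807227e-02],
       [ 0.00000000e+00,  0.00000000e+00,  0.00000000e+00,
         1.00000000e+00]])}
1.0
```

Run:
```python
import cv2
a=cv2.imread("pics/top0.png");b=cv2.imread("pics/scene0.png")
cv2.imwrite("pics/topc.png",cv2.resize(a[80:320,120:470],None,fx=2.28,fy=2.28,interpolation=2))
```

```text
(no output)
```

View pics/topc.png

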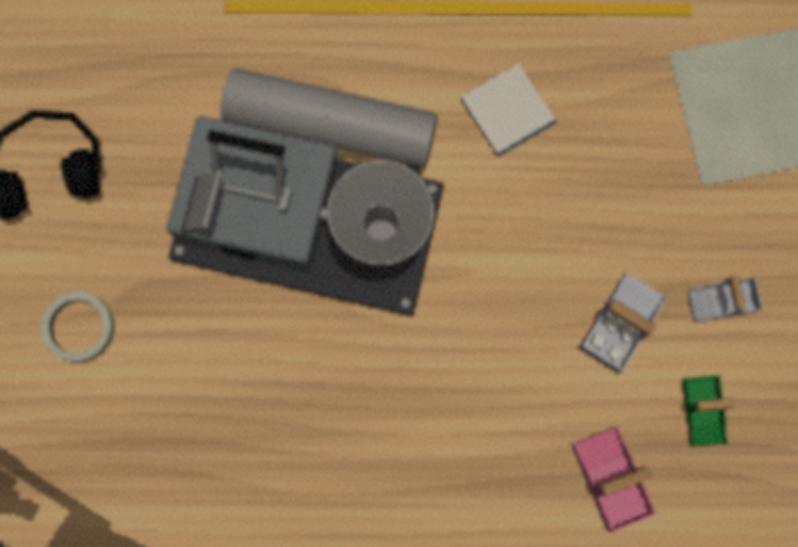

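View pics/scene0.png

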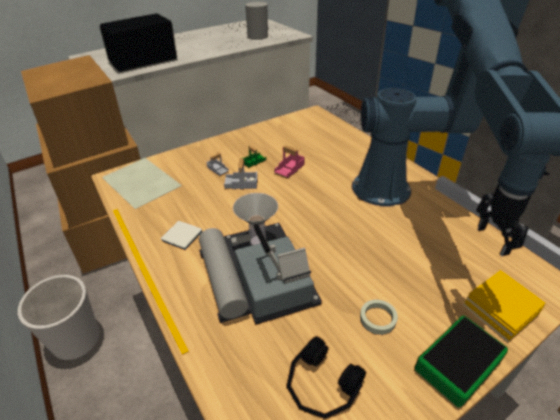

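```bash
cat > h.py <<'E'
from bench import ctrl
import cv2,numpy as np
from scipy.spatial.transform import Rotation as R
def T_tool():
    o=ctrl.get_obs();q=o["eef_rot"];T=np.eye(4);T[:3,:3]=R.from_quat([q[1],q[2],q[3],q[0]]).as_matrix();T[:3,3]=o["eef_pos"];return T
def wfc(n,T=None):
    p=ctrl.camera_params(n)
    return p,(p["world_from_camera"] if n!="wrist" else (T_tool() if T is None else T)@p["tool_from_camera"])
def px2w(n,uv,z,T=None):
    p,W=wfc(n,T);d=cv2.undistortPoints(np.array(uv,float).reshape(-1,1,2),p["mtx"],p["distortion"]).reshape(-1,2)
    r=np.c_[d,np.ones(len(d))]@W[:3,:3].T;c=W[:3,3]
    return c+r*((np.asarray(z)-c[2])/r[:,2])[:,None]
def w2px(n,X,T=None):
    p,W=wfc(n,T);C=np.linalg.inv(W);X=np.asarray(X,float).reshape(-1,3)
    return cv2.projectPoints(X,cv2.Rodrigues(C[:3,:3])[0],C[:3,3],p["mtx"],p["distortion"])[0].reshape(-1,2)
def rel(pos,Rm,T=None):
    "shift mm & rotvec, tool axes, to reach TCP pose"
    T=T_tool() if T is None else T
    return np.round(T[:3,:3].T@(np.asarray(pos)-T[:3,3])*1000,1),np.round(R.from_matrix(T[:3,:3].T@Rm).as_rotvec(),4)
def down(yaw):  # tool z down, tool y at angle yaw in world xy
    y=np.array([np.cos(yaw),np.sin(yaw),0]);z=np.array([0,0,-1.]);return np.c_[np.cross(y,z),y,z]
E
python3 - <<'E'
from h import *
f=lambda *l:[(120+x/2.28,80+y/2.28) for x,y in l]
print("base",px2w("top",f((170,262),(412,313),(442,182)),.01).round(3))
print("funnel",px2w("top",f((380,213)),.17).round(3))
print("bar",px2w("top",f((245,143)),.215).round(3))
print("catchedge?",px2w("top",f((218,172),(198,235),(193,180),(190,228)),[.169,.169,.115,.115]).round(3))
print("scoop", px2w("top",f((618,372),(582,348),(626,275),(664,298)),[.03]*4).round(3))
print("handle", px2w("top",f((613,305),(654,328)),.10).round(3))
print("tiles,tape,small",px2w("top",f((508,110),(78,327),(725,298)),.016).round(3))
T=T_tool();print(T.round(3))
E
```

```text
base [[ 0.526  0.312  0.01 ]
 [ 0.455 -0.033  0.01 ]
 [ 0.646 -0.076  0.01 ]]
funnel [[0.561 0.011 0.17 ]]
bar [[0.641 0.184 0.215]]
catchedge? [[0.615 0.224 0.169]
 [0.53  0.248 0.169]
 [0.619 0.266 0.115]
 [0.552 0.268 0.115]]
scoop [[ 0.37  -0.319  0.03 ]
 [ 0.404 -0.269  0.03 ]
 [ 0.507 -0.334  0.03 ]
 [ 0.475 -0.387  0.03 ]]
handle [[ 0.453 -0.301  0.1  ]
 [ 0.422 -0.356  0.1  ]]
tiles,tape,small [[ 0.754 -0.172  0.016]
 [ 0.431  0.438  0.016]
 [ 0.478 -0.477  0.016]]
[[-0.945  0.328  0.     0.188]
 [ 0.328  0.945  0.     0.543]
 [-0.     0.    -1.     0.405]
 [ 0.     0.     0.     1.   ]]
```

```bash
cat >> h.py <<'E'
def plan(*targets,T=None):
    "targets: (pos,R,ncalls); prints shift/turn per call, each in the tool axes at its start"
    T=T_tool() if T is None else T
    for pos,Rm,n in targets:
        A=T.copy();rv=R.from_matrix(A[:3,:3].T@Rm).as_rotvec()
        for k in range(1,n+1):
            B=np.eye(4);B[:3,3]=A[:3,3]+(np.asarray(pos)-A[:3,3])*k/n;B[:3,:3]=A[:3,:3]@R.from_rotvec(rv*k/n).as_matrix()
            s,r=rel(B[:3,3],B[:3,:3],T);print(s.tolist(),r.tolist());T=B
E
python3 - <<'E'
from h import *
# view pose: camera (74mm along tool x) above the scoop
Rm=down(np.radians(-32));print(Rm.round(2))
plan(((.437,-.329,.40),Rm,5))
E
```

```text
[[ 0.53  0.85  0.  ]
 [ 0.85 -0.53  0.  ]
 [ 0.    0.   -1.  ]]
[-104.1, -148.5, 0.9] [0.0, -0.0, 0.3591]
[-149.7, -102.5, 0.9] [0.0, -0.0, 0.3591]
[-176.2, -43.3, 0.9] [0.0, -0.0, 0.3591]
[-180.1, 21.3, 0.9] [0.0, -0.0, 0.3591]
[-161.2, 83.3, 0.9] [0.0, -0.0, 0.3591]
```

```bash
python3 -m pendant '[[[1,-104,-148,1,0,0,0.359],[1,-104,-148,1,0,0,0.359],[1,-104,-148,1,0,0,0.359],[1,-104,-148,1,0,0,0.359],[1,-104,-148,1,0,0,0.359]]]' | head -c 600
python3 -m pendant '[[[1,-150,-102,1,0,0,0.359],[1,-150,-102,1,0,0,0.359],[1,-150,-102,1,0,0,0.359],[1,-150,-102,1,0,0,0.359],[1,-150,-102,1,0,0,0.359]]]' >/dev/null
python3 -m pendant '[[[1,-176,-43,1,0,0,0.359],[1,-176,-43,1,0,0,0.359],[1,-176,-43,1,0,0,0.359],[1,-176,-43,1,0,0,0.359],[1,-176,-43,1,0,0,0.359]]]' >/dev/null
python3 -m pendant '[[[1,-180,21,1,0,0,0.359],[1,-180,21,1,0,0,0.359],[1,-180,21,1,0,0,0.359],[1,-180,21,1,0,0,0.359],[1,-180,21,1,0,0,0.359]]]' >/dev/null
python3 -m pendant '[[[1,-161,83,1,0,0,0.359],[1,-161,83,1,0,0,0.359],[1,-161,83,1,0,0,0.359],[1,-161,83,1,0,0,0.359],[1,-161,83,1,0,0,0.359]]]'
python3 - <<'E'
from h import *
T=T_tool();print(T.round(3));print(ctrl.get_obs()["q"].round(2))
im=ctrl.camera("wrist");cv2.imwrite("pics/w1.png",im[:,:,::-1])
for t in("scoop","scoop_handle","scoop_nose","chip0"): print(t,[(np.round([b["point"][0]*560,b["point"][1]*420]),round(b["confidence"],2)) for b in ctrl.boxes_of("wrist",t)])
E
```

```text
time_s: 1.42
eef_pos: [0.2384, 0.366, 0.4032]
eef_rot: [0.0, 0.34, 0.94, -0.001]
wrist_force: [0.2, 0.5, 0.6]
opening: 1.004
grasp_force: 0.0
time_s: 3.08
eef_pos: [0.4379, -0.3319, 0.3995]
eef_rot: [0.001, 0.875, 0.484, -0.0]
wrist_force: [-0.3, 1.0, 0.6]
opening: 0.996
grasp_force: 0.0
[[ 0.532  0.847  0.001  0.438]
 [ 0.847 -0.532 -0.002 -0.332]
 [-0.001  0.001 -1.     0.4  ]
 [ 0.     0.     0.     1.   ]]
[-0.86  0.13  1.68 -0.    1.33 -0.3 ]
scoop [(array([131., 256.]), 0.97), (array([357., 257.]), 0.85), (array([286., 180.]), 0.83), (array([256., 292.]), 0.64)]
scoop_handle [(array([356., 253.]), 0.97), (array([132., 258.]), 0.97), (array([284., 181.]), 0.94), (array([254., 294.]), 0.56)]
scoop_nose [(array([256., 291.]), 0.85), (array([355., 251.]), 0.82), (array([130., 257.]), 0.81), (array([284., 181.]), 0.63)]
chip0 [(array([252., 159.]), 0.76), (array([249., 185.]), 0.49)]
```

View pics/w1.png

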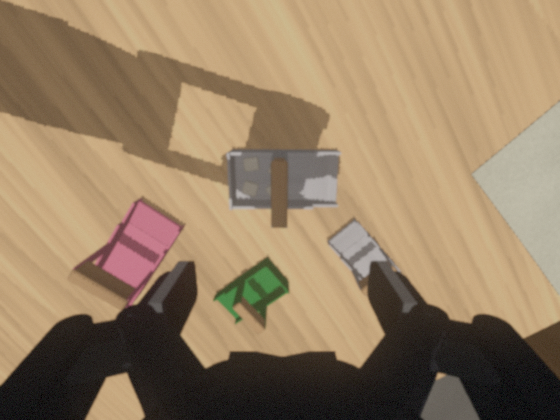

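Run:
```python
from h import *
h=px2w("wrist",[(279,157),(279,227)],.101);print(h.round(4),np.linalg.norm(h[0]-h[1]))
c=px2w("wrist",[(229,151),(341,150),(342,207),(231,207)],[.040,.030,.030,.040]);print(c.round(4),c.mean(0))
d=c[1]-c[0]+c[2]-c[3];print(np.degrees(np.arctan2(d[1],d[0])),np.linalg.norm(d)/2)
g=h.mean(0);g[2]=.088+.155
plan((g+[0,0,.05],down(np.radians(-32)),1),(g,down(np.radians(-32)),1))
```

```text
[[ 0.457  -0.2903  0.101 ]
 [ 0.4212 -0.3473  0.101 ]] 0.06727336283637175
[[ 0.409  -0.2617  0.04  ]
 [ 0.5154 -0.3279  0.03  ]
 [ 0.4839 -0.3878  0.03  ]
 [ 0.3741 -0.3158  0.04  ]] [ 0.44559413 -0.32328443  0.035     ]
-32.58564621621078 0.12869478513869262
[7.3, -2.3, 106.4] [-0.0013, -0.0008, 0.0013]
[-0.0, -0.0, 50.0] [0.0, -0.0, 0.0]
```

```bash
python3 -m pendant '[[[1,7,-2,35,0,0,0],[1,7,-2,70,0,0,0],[1,7,-2,105,0,0,0],[1,7,-2,130,0,0,0],[1,7,-2,156,0,0,0]]]'
python3 -m pendant '[[[1,0,0,0,0,0,0],[0,0,0,0,0,0,0],[0,0,0,0,0,0,0],[0,0,0,0,0,0,0],[0,0,0,0,0,0,0]]]'
python3 -m pendant '[[[0,0,0,0,0,0,0],[0,0,0,0,0,0,0],[0,0,0,0,0,0,0],[0,0,0,0,0,0,0]]]'
```

```text
time_s: 3.75
eef_pos: [0.4392, -0.3184, 0.2427]
eef_rot: [-0.0, 0.874, 0.486, 0.0]
wrist_force: [1.0, 0.1, 0.1]
opening: 0.999
grasp_force: 0.0
time_s: 4.17
eef_pos: [0.44, -0.3211, 0.2459]
eef_rot: [0.002, 0.874, 0.485, 0.0]
wrist_force: [0.1, -0.1, 0.6]
opening: 0.457
grasp_force: 0.0
time_s: 4.5
eef_pos: [0.4398, -0.3211, 0.2447]
eef_rot: [0.001, 0.875, 0.485, 0.0]
wrist_force: [0.8, 0.6, 6.3]
opening: 0.175
grasp_force: 60.7
```

```bash
python3 -m pendant '[[[0,0,0,-15,0,0,0],[0,0,0,-40,0,0,0],[0,0,0,-75,0,0,0],[0,0,0,-105,0,0,0],[0,0,0,-130,0,0,0]]]'
python3 - <<'E'
from h import *
print(px2w("scene",[(256,210)],.17).round(3))
im=cv2.imread("pics/scene0.png")
F=np.array([.561,.011,.17]);a=np.linspace(0,6.28,24)
print(w2px("scene",[F]),w2px("top",[F]))
n=np.array([np.cos(-np.pi/3),np.sin(-np.pi/3),0])
Rm=down(-np.pi/3)
hd=F-.008*n;hd[2]=.305
print(hd)
plan((hd+[0,0,.155],Rm,2))
o=ctrl.get_obs();print(o["opening"],o["wrist_force"])
E
```

```text
time_s: 4.92
eef_pos: [0.4391, -0.3206, 0.3752]
eef_rot: [-0.0, 0.875, 0.485, -0.0]
wrist_force: [-0.5, -0.5, -2.1]
opening: 0.179
grasp_force: 59.5
[[0.573 0.032 0.17 ]]
[[255.8657021  204.88222685]] [[286.82109147 173.29971512]]
[0.557     0.0179282 0.305    ]
[174.8, -39.6, -42.4] [-0.0001, 0.0001, 0.2446]
[160.0, -80.8, -42.4] [-0.0001, 0.0001, 0.2446]
0.17948013400679058 [-0.46487973 -0.51087176 -2.0652863 ]
```

```bash
python3 -m pendant '[[[0,175,-40,-42,0,0,0.245],[0,175,-40,-42,0,0,0.245],[0,175,-40,-42,0,0,0.245],[0,175,-40,-42,0,0,0.245],[0,175,-40,-42,0,0,0.245]]]' | head -2
python3 - <<'E'
from h import *
g=cv2.imread("pics/top0.png");b=cv2.cvtColor(g,6)
up=cv2.resize(b[130:220,230:340],None,fx=4,fy=4,interpolation=2)
c=cv2.HoughCircles(up,3,1,50,param1=100,param2=20,minRadius=75,maxRadius=110)
print(c)
for q in c[0][:3]: p=[230+q[0]/4-.375,130+q[1]/4-.375];print(p,q[2]/4,px2w("top",[p],.17).round(4))
s=cv2.imread("pics/scene0.png")[180:350,190:330]
s=cv2.resize(s,None,fx=4,fy=4,interpolation=2)[:600]
cv2.imwrite("pics/sc.png",s)
E
```

```text
time_s: 5.33
eef_pos: [0.4984, -0.1476, 0.4161]
[[[230.5 162.5 103.5]]]
[np.float32(287.25), np.float32(170.25)] 25.875 [[0.5703 0.0098 0.17  ]]
```

View pics/sc.png

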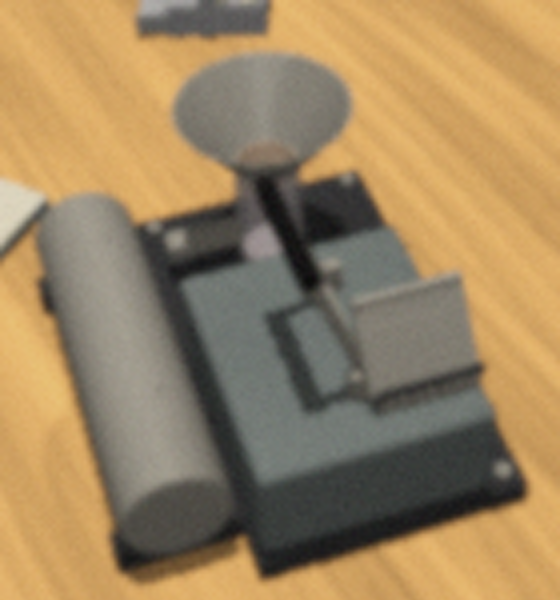

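Run:
```python
from h import *
T=T_tool()
im=ctrl.camera("wrist");im=im[:,:,::-1].copy()
for F,c in(([.561,.011,.17],(0,0,255)),([.568,.018,.17],(0,255,0))):
    a=np.linspace(0,6.28,60);P=np.array(F)+.07*np.c_[np.cos(a),np.sin(a),0*a]
    for p in w2px("wrist",P,T): cv2.circle(im,tuple(int(v) for v in p),0,c,-1)
cv2.imwrite("pics/w2.png",cv2.resize(im,(784,588)))
```

```text
(no output)
```

View pics/w2.png

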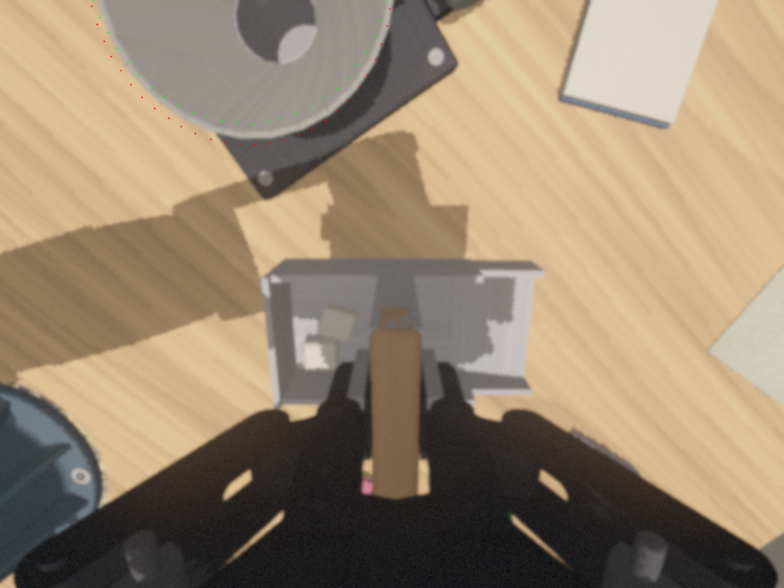

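Run:
```python
from h import *
F=np.array([.567,.016,0]);n=np.array([.5,-.866,0])
Rm=down(-np.pi/3)
def pose(th,fwd,hz):
    "tilt th about handle, nose down; handle at F+fwd*n, height hz"
    s=np.array([0,0,1]);Rt=R.from_rotvec(np.cross(s,n)*th).as_matrix()@Rm   # z x n : +turn takes up toward n
    h=F+fwd*n+[0,0,hz];return h-.155*Rt[:,2],Rt
p=lambda *a,k=1:(*pose(*a),k)
plan(p(0,-.008,.30,k=1),p(.5,-.008,.275),p(.8,-.008,.27),p(1.08,-.008,.268,k=1))
o=ctrl.get_obs();print(o["q"].round(2))
```

```text
[163.3, -76.4, -37.5] [-0.0011, -0.003, 0.2479]
[0.0, 74.3, 44.0] [0.5, -0.0, 0.0]
[0.0, 48.2, 11.3] [0.3, -0.0, -0.0]
[0.0, 44.3, 7.4] [0.28, -0.0, 0.0]
[-0.51  0.05  1.73  0.    1.37  0.29]
```

```bash
python3 -m pendant '[[[0,33,-15,-8,0,0,0.05],[0,66,-30,-16,0,0,0.1],[0,99,-46,-24,0,0,0.15],[0,132,-61,-31,0,0,0.2],[0,163,-76,-37.5,0,0,0.248]]]' | head -3
python3 -m pendant '[[[0,0,0,0,0,0,0],[0,0,15,7,0.1,0,0],[0,0,31,15,0.2,0,0],[0,0,46,25,0.3,0,0],[0,0,60,34,0.4,0,0]]]'
python3 - <<'E'
from h import *
F=np.array([.567,.016,0]);n=np.array([.5,-.866,0])
T=T_tool();h=T[:3,3]+.155*T[:3,2];print("handle rel",(h-F)@n,(h-F)@[.866,.5,0],h[2])
print(ctrl.get_obs()["q"].round(2),R.from_matrix(down(-np.pi/3).T@T[:3,:3]).as_rotvec())
E
```

```text
time_s: 5.8
eef_pos: [0.5627, 0.0184, 0.4528]
eef_rot: [-0.0, 0.967, 0.256, -0.001]
time_s: 6.22
eef_pos: [0.5924, -0.0363, 0.4181]
eef_rot: [-0.194, 0.947, 0.252, -0.052]
wrist_force: [0.1, -0.2, -3.2]
opening: 0.178
grasp_force: 59.6
handle rel -0.003087250916131851 -0.003988952340146457 0.2756439813012369
[-0.33  0.29  1.47  0.27  1.69  0.71] [0.40481497 0.00061253 0.00308215]
```

```bash
python3 -m pendant '[[[0,4,10,2,0.07,0,0],[0,4,21,5,0.14,0,0],[0,4,31,8,0.21,0,0],[0,4,41,12,0.28,0,0],[0,4,51,17,0.35,0,0]]]' |grep force
python3 -m pendant '[[[0,0,5,0,0.03,0,0],[0,0,9,0,0.06,0,0],[0,0,14,1,0.09,0,0],[0,0,19,1,0.12,0,0],[0,0,23,2,0.15,0,0]]]' |grep force
python3 -m pendant '[[[0,0,5,0,0.03,0,0],[0,0,9,0,0.06,0,0],[0,0,14,1,0.09,0,0],[0,0,19,1,0.12,0,0],[0,0,23,2,0.15,0,0]]]'
python3 - <<'E'
from h import *
F=np.array([.567,.016,0]);n=np.array([.5,-.866,0])
T=T_tool();h=T[:3,3]+.155*T[:3,2];print("handle rel",(h-F)@n,(h-F)@[.866,.5,0],h[2])
print(ctrl.get_obs()["q"].round(2),R.from_matrix(down(-np.pi/3).T@T[:3,:3]).as_rotvec())
im=ctrl.camera("wrist");a=im[:,:,::-1].copy();b=ctrl.camera("scene")[:,:,::-1][150:300,170:370]
cv2.imwrite("pics/p1.png",np.hstack([a[:,80:480],cv2.resize(b,(400,300))[:,:].copy() if 0 else cv2.copyMakeBorder(cv2.resize(b,(400,300)),0,120,0,0,0)]))
E
```

```text
wrist_force: [-0.2, -0.2, -2.4]
grasp_force: 59.7
wrist_force: [-0.3, -0.3, -1.8]
grasp_force: 59.7
time_s: 7.47
eef_pos: [0.63, -0.093, 0.3468]
eef_rot: [-0.486, 0.836, 0.222, -0.129]
wrist_force: [-0.9, -0.7, -1.1]
opening: 0.177
grasp_force: 59.7
handle rel -0.008759655522648322 0.0006160048344618207 0.2700776071780811
[-0.45  0.62  1.29  0.61  2.11  0.67] [1.05275856 0.00205908 0.003458  ]
```

View pics/p1.png

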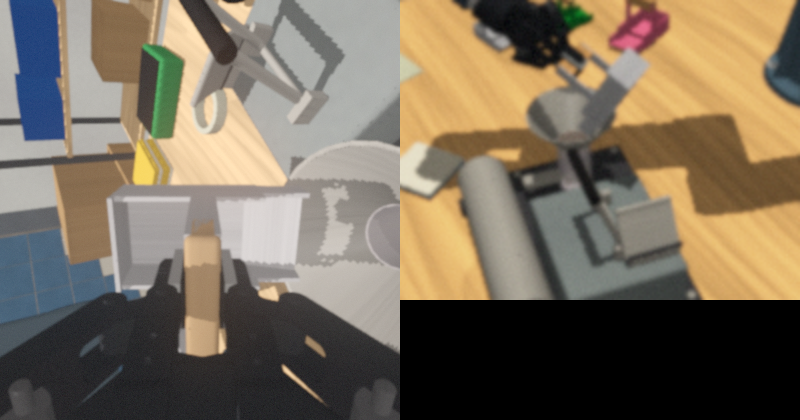

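```bash
python3 -m pendant '[[[0,0,13,1,0.1,0,0],[0,0,13,1,0.1,0,0],[0,0,7,1,0.05,0,0],[0,0,13,1,0.1,0,0],[0,0,13,1,0.1,0,0]]]' |grep force
python3 -m pendant '[[[0,4,0,0,0,0,0],[0,-4,0,0,0,0,0],[0,0,0,0,0,0,0],[0,0,0,0,0,0,0],[0,0,0,0,0,0,0]]]' |grep force
python3 - <<'E'
from h import *
im=ctrl.camera("wrist");print([(np.round([b["point"][0]*560,b["point"][1]*420]),round(b["confidence"],2)) for b in ctrl.boxes_of("wrist","chip0")])
T=T_tool();R0=down(-np.pi/3);h=T[:3,3]+.155*T[:3,2]
print(h)
b=ctrl.camera("scene");print([(np.round([b["point"][0]*560,b["point"][1]*420]),round(b["confidence"],2)) for b in ctrl.boxes_of("scene","chip0")])
cv2.imwrite("pics/p2.png",np.vstack([cv2.resize(im[160:330,150:420],(540,340)),cv2.resize(b[195:255,210:300],(540,250),interpolation=2)])[:,:,::-1])
E
```

```text
wrist_force: [0.7, 0.5, -2.5]
grasp_force: 59.8
wrist_force: [0.2, -0.2, -2.4]
grasp_force: 59.9
[(array([528., 232.]), 0.7)]
[0.56242603 0.02527321 0.2722375 ]
[]
```

View pics/p2.png

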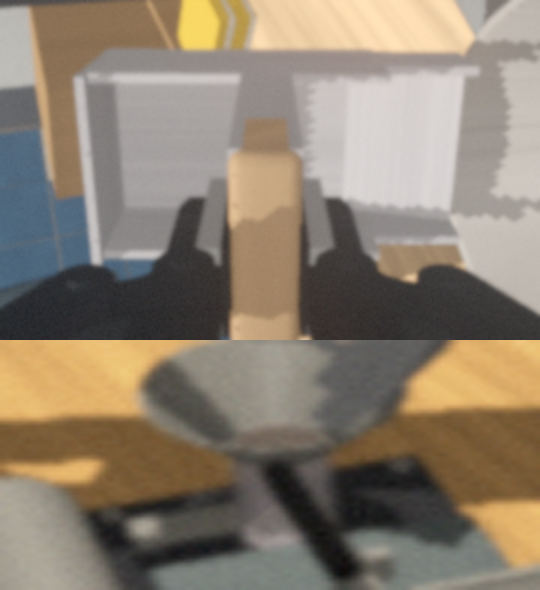

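Run:
```python
from h import *
plan(((.53,-.09,.455),down(-np.pi/3),2))
```

```text
[-42.7, -66.3, 1.8] [-0.5749, -0.0011, -0.0017]
[-42.6, -56.7, -34.5] [-0.5749, -0.0011, -0.0017]
```

```bash
python3 -m pendant '[[[0,0,-28,-12,0,0,0],[0,0,-56,-24,0,0,0],[0,0,-73,-32,0,0,0]]]' |grep pos
python3 - <<'E'
from h import *
plan(((.525,-.10,.455),down(-np.pi/3),2))
E
```

```text
eef_pos: [0.6325, -0.097, 0.418]
[-47.3, -27.4, 15.6] [-0.5745, -0.0016, -0.0009]
[-47.3, -31.5, -1.7] [-0.5745, -0.0016, -0.0009]
```

```bash
python3 -m pendant '[[[0,-47,-27,16,-0.574,0,0],[0,-47,-27,16,-0.574,0,0],[0,-47,-27,16,-0.574,0,0],[0,-47,-27,16,-0.574,0,0],[0,-47,-27,16,-0.574,0,0]]]' |grep pos
python3 -m pendant '[[[0,-47,-31,-2,-0.574,0,0],[0,-47,-31,-2,-0.574,0,0],[0,-47,-31,-2,-0.574,0,0],[0,-47,-31,-2,-0.574,0,0],[0,-47,-31,-2,-0.574,0,0]]]'
python3 - <<'E'
from h import *
T=T_tool();im=ctrl.camera("wrist");print([(np.round([b["point"][0]*560,b["point"][1]*420]),round(b["confidence"],2)) for b in ctrl.boxes_of("wrist","chip0")])
print(w2px("wrist",[[.567,.016,.17],[.567,.016,.115],[.567,.016,.03]],T).round(), T.round(3))
cv2.imwrite("pics/w3.png",cv2.resize(im[:,:,::-1],(784,588)))
print(ctrl.get_obs()["wrist_force"])
Rm=down(-np.pi/3)
plan(((.43,-.22,.36),Rm,1),((.43,-.22,.252),Rm,1),T=T)
E
```

```text
eef_pos: [0.5786, -0.0981, 0.4345]
time_s: 9.68
eef_pos: [0.5251, -0.0995, 0.4527]
eef_rot: [0.002, 0.966, 0.257, 0.001]
wrist_force: [0.8, 0.1, -3.2]
opening: 0.177
grasp_force: 59.8
[(array([204., 109.]), 0.73), (array([210., 100.]), 0.71), (array([222., 102.]), 0.61), (array([217., 116.]), 0.54)]
[[180.  95.]
 [199.  99.]
 [217. 103.]] [[ 0.868  0.497  0.003  0.525]
 [ 0.497 -0.868 -0.003 -0.1  ]
 [ 0.001  0.005 -1.     0.453]
 [ 0.     0.     0.     1.   ]]
[ 0.90789595 -0.20314831 -2.33108913]
[-142.6, 56.8, 92.8] [0.0045, -0.0012, -0.0034]
[-0.0, -0.0, 108.0] [0.0, -0.0, 0.0]
```

View pics/w3.png

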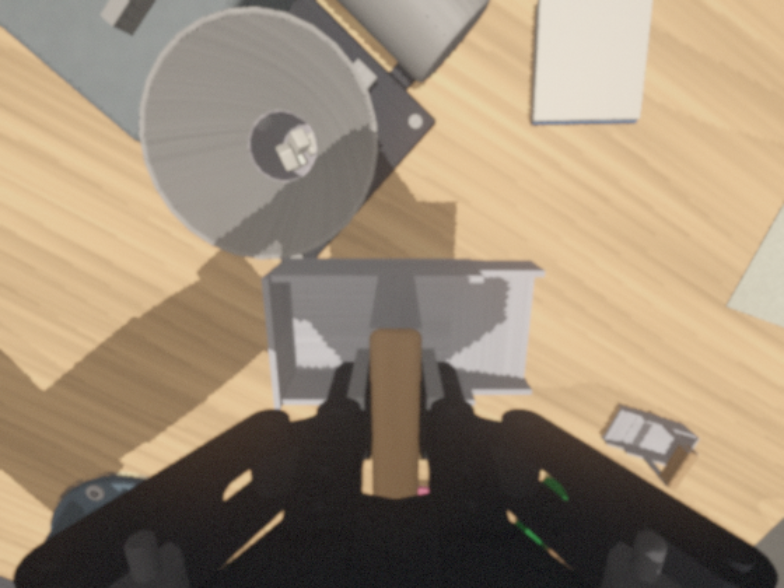

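```bash
python3 -m pendant '[[[0,-36,14,20,0,0,0],[0,-72,28,45,0.001,0,0],[0,-107,43,70,0.002,0,-0.001],[0,-143,57,93,0.0045,-0.001,-0.003],[0,-143,57,93,0.0045,-0.001,-0.003]]]' |grep pos
python3 -m pendant '[[[0,0,0,25,0,0,0],[0,0,0,50,0,0,0],[0,0,0,75,0,0,0],[0,0,0,95,0,0,0],[0,0,0,104,0,0,0]]]' 
python3 -m pendant '[[[0,0,0,3,0,0,0],[0,0,0,6,0,0,0],[0,0,0,8,0,0,0],[0,0,0,8,0,0,0],[0,0,0,8,0,0,0]]]'
```

```text
eef_pos: [0.4266, -0.2219, 0.3552]
time_s: 10.62
eef_pos: [0.4284, -0.2189, 0.2519]
eef_rot: [-0.006, 0.966, 0.258, -0.003]
wrist_force: [-0.8, 0.4, -2.2]
opening: 0.176
grasp_force: 59.7
time_s: 11.03
eef_pos: [0.4297, -0.2199, 0.2477]
eef_rot: [-0.002, 0.966, 0.258, -0.001]
wrist_force: [0.3, 0.4, -2.4]
opening: 0.176
grasp_force: 59.7
```

```bash
for i in 1; do python3 -m pendant '[[[0,0,0,1,0,0,0],[0,0,0,2,0,0,0],[0,0,0,2,0,0,0]]]' | egrep 'pos|wrist'; done
python3 -m pendant '[[[0,0,0,1,0,0,0],[0,0,0,2,0,0,0],[0,0,0,2,0,0,0]]]' | egrep 'pos|wrist'
```

```text
eef_pos: [0.4294, -0.2197, 0.245]
wrist_force: [0.2, 0.3, 0.4]
eef_pos: [0.4298, -0.2197, 0.2448]
wrist_force: [-4.9, 5.0, 18.0]
```

```bash
python3 -m pendant '[[[0,0,0,-2,0,0,0],[0,0,0,-2,0,0,0],[0.4,0,0,-2,0,0,0],[0.7,0,0,-2,0,0,0],[1,0,0,-2,0,0,0]]]' 
python3 -m pendant '[[[1,0,0,0,0,0,0],[1,0,0,-10,0,0,0],[1,0,0,-30,0,0,0],[1,0,0,-65,0,0,0],[1,0,0,-105,0,0,0]]]' 
python3 -m pendant '[[[1,0,0,-40,0,0,0],[1,0,0,-80,0,0,0],[1,0,0,-110,0,0,0]]]' |grep -E 'time|pos'
python3 - <<'E'
from h import *
F=np.array([.567,.016]);yaw=-.2
c,s=np.cos(yaw),np.sin(yaw);M=np.array([[c,-s],[s,c]])
# refine the mill yaw/offset via base corners, top picture
f=lambda *l:[(120+x/2.28,80+y/2.28) for x,y in l]
P=px2w("top",f((170,262),(412,313),(442,182)),.0);print(P.round(3))
print(ctrl.get_obs()["q"].round(2))
E
```

```text
time_s: 11.95
eef_pos: [0.4293, -0.2197, 0.2447]
eef_rot: [-0.003, 0.966, 0.258, -0.001]
wrist_force: [-0.2, 0.8, 0.2]
opening: 0.592
grasp_force: 0.0
time_s: 12.37
eef_pos: [0.4289, -0.2195, 0.3497]
eef_rot: [-0.005, 0.966, 0.258, -0.003]
wrist_force: [1.4, -1.1, -0.4]
opening: 1.0
grasp_force: 0.0
time_s: 12.62
eef_pos: [0.4301, -0.2205, 0.4644]
[[ 0.528  0.314  0.   ]
 [ 0.456 -0.033  0.   ]
 [ 0.649 -0.076  0.   ]]
[-0.72 -0.08  1.75  0.    1.46  0.33]
```

Run:
```python
from h import *
plan(((.60,.21,.46),down(-.204),3))
```

```text
[120.7, -96.0, 1.7] [-0.0007, -0.0005, -0.2813]
[142.7, -58.8, 1.6] [-0.0007, -0.0005, -0.2813]
[153.4, -16.8, 1.5] [-0.0007, -0.0005, -0.2813]
```

```bash
python3 -m pendant '[[[1,121,-96,2,0,0,-0.281],[1,121,-96,2,0,0,-0.281],[1,121,-96,2,0,0,-0.281],[1,121,-96,2,0,0,-0.281],[1,121,-96,2,0,0,-0.281]]]' |grep pos
python3 -m pendant '[[[0,143,-59,2,0,0,-0.281],[0,143,-59,2,0,0,-0.281],[0,143,-59,2,0,0,-0.281],[0,143,-59,2,0,0,-0.281],[0,143,-59,2,0,0,-0.281]]]' |grep pos
python3 -m pendant '[[[0,153,-17,2,0,0,-0.281],[0,153,-17,2,0,0,-0.281],[0,153,-17,2,0,0,-0.281],[0,153,-17,2,0,0,-0.281],[0,153,-17,2,0,0,-0.281]]]'
python3 - <<'E'
from h import *
T=T_tool();np.save("T4.npy",T);im=ctrl.camera("wrist")
for t in("catch_edge","lever_bar","catch_hinge","lever_pivot"):print(t,[(np.round([b["point"][0]*560,b["point"][1]*420]),round(b["confidence"],2)) for b in ctrl.boxes_of("wrist",t)])
cv2.imwrite("pics/w4.png",cv2.resize(im[:,:,::-1],(784,588)))
E
```

```text
eef_pos: [0.4878, -0.0727, 0.4592]
eef_pos: [0.5445, 0.0708, 0.4573]
time_s: 13.87
eef_pos: [0.6009, 0.2138, 0.4552]
eef_rot: [-0.004, 0.775, 0.633, 0.001]
wrist_force: [0.3, -0.4, -0.5]
opening: -0.0
grasp_force: 0.0
catch_edge [(array([261., 167.]), 0.92)]
lever_bar [(array([340., 234.]), 0.61)]
catch_hinge [(array([332., 200.]), 0.71)]
lever_pivot [(array([331., 203.]), 0.75)]
```

View pics/w4.png

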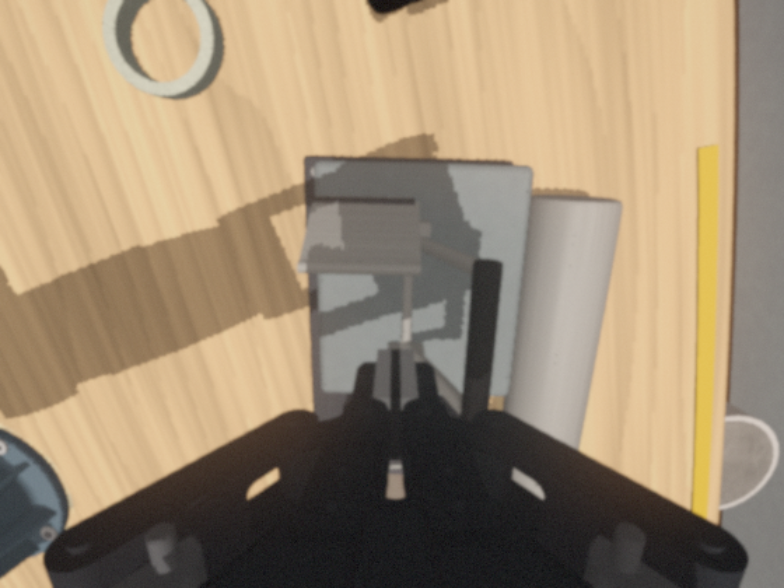

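Run:
```python
from h import *
T=np.load("T4.npy");s=lambda *l:np.array(l)/1.4
q=lambda l,z:px2w("wrist",s(*l),z,T)
H=q(((315,202),(416,202)),.115);E=q(((300,267),(420,270)),.169);B=q(((487,265),(480,412)),.215)
D=q(((306,158),(531,166),(316,418)),.10)
for n,P in(("H",H),("E",E),("B",B),("D",D)):print(n,P.round(4).tolist(),np.linalg.norm(P[1]-P[0]).round(3))
yaw=np.arctan2(*(D[1]-D[0])[1::-1]);print("yaw",yaw,np.degrees(yaw))
yaw=-.204;u=np.array([np.cos(yaw),np.sin(yaw),0]);v=np.array([-u[1],u[0],0])
b=B.mean(0);h=H.mean(0);e=E.mean(0)
for n,p in(("H",h),("E",e),("Bleft",B[0]),("Bright",B[1]),("D0",D[0]),("D1",D[1])):
    print(n,"in mill axes from h:",((p-h)@u).round(4),((p-h)@v).round(4))
```

```text
H [[0.5519, 0.2752, 0.115], [0.6249, 0.2602, 0.115]] 0.074
E [[0.5435, 0.2398, 0.169], [0.618, 0.2226, 0.169]] 0.076
B [[0.6524, 0.2299, 0.215], [0.6365, 0.1435, 0.215]] 0.088
D [[0.5504, 0.3076, 0.1], [0.7155, 0.2681, 0.1], [0.5004, 0.088, 0.1]] 0.17
yaw -0.23471341192734263 -13.44808789855229
H in mill axes from h: 0.0 0.0
E in mill axes from h: -0.0001 -0.0373
Bleft in mill axes from h: 0.0703 -0.0241
Bright in mill axes from h: 0.0723 -0.1119
D0 in mill axes from h: -0.0454 0.0313
D1 in mill axes from h: 0.1243 0.0261
```

Run:
```python
from h import *
print(ctrl.tip_reach)
yaw=-.21;u=np.array([np.cos(yaw),np.sin(yaw),0]);v=np.array([-u[1],u[0],0]);h=np.array([.588,.268,0])
Rm=down(yaw)
plan((h-.015*u-.068*v+[0,0,.40],Rm,1),(h-.015*u-.068*v+[0,0,.323],Rm,1),(h-.015*u+.018*v+[0,0,.323],Rm,2))
```

```text
0.1734
[-12.5, -39.0, 55.7] [-0.005, -0.0037, 0.0035]
[0.0, 0.0, 77.0] [0.0, 0.0, 0.0]
[43.0, -0.0, 0.0] [0.0, -0.0, 0.0]
[43.0, 0.0, 0.0] [0.0, -0.0, 0.0]
```

```bash
python3 -m pendant '[[[0,-12,-39,20,0,0,0],[0,-12,-39,56,0,0,0],[0,-12,-39,90,0,0,0],[0,-12,-39,133,0,0,0],[0,-12,-39,133,0,0,0]]]' 
python3 -m pendant '[[[0,9,0,0,0,0,0],[0,18,0,0,0,0,0],[0,27,0,0,0,0,0],[0,35,0,0,0,0,0],[0,43,0,0,0,0,0]]]' 
python3 -m pendant '[[[0,9,0,0,0,0,0],[0,18,0,0,0,0,0],[0,27,0,0,0,0,0],[0,35,0,0,0,0,0],[0,43,0,0,0,0,0]]]'
```

```text
time_s: 14.53
eef_pos: [0.5558, 0.2049, 0.3149]
eef_rot: [-0.006, 0.776, 0.63, -0.006]
wrist_force: [-2.3, -0.4, -1.2]
opening: -0.001
grasp_force: 0.0
time_s: 14.95
eef_pos: [0.5687, 0.2504, 0.325]
eef_rot: [-0.002, 0.776, 0.631, 0.002]
wrist_force: [0.7, -0.8, 0.2]
opening: 0.002
grasp_force: 0.1
time_s: 15.37
eef_pos: [0.5763, 0.2879, 0.3221]
eef_rot: [0.0, 0.775, 0.631, -0.007]
wrist_force: [-12.2, -46.0, 15.5]
opening: -0.003
grasp_force: 24.2
```

```bash
python3 -m pendant '[[[0,-15,0,0,0,0,0],[0,-35,0,0,0,0,0],[0,-50,0,-20,0,0,0],[0,-60,0,-60,0,0,0],[0,-60,0,-100,0,0,0]]]' 
python3 -m pendant '[[[1,-20,20,-20,0,0,0],[1,-35,35,-40,0,0,0],[1,-35,35,-40,0,0,0],[1,-35,35,-40,0,0,0]]]'
python3 - <<'E'
from h import *
T=T_tool();np.save("T5.npy",T);im=ctrl.camera("wrist")
for t in("catch_edge","lever_bar"):print(t,[(np.round([b["point"][0]*560,b["point"][1]*420]),round(b["confidence"],2)) for b in ctrl.boxes_of("wrist",t)])
cv2.imwrite("pics/w5.png",cv2.resize(im[:,:,::-1],(784,588)))
yaw=-.21;u=np.array([np.cos(yaw),np.sin(yaw),0]);v=np.array([-u[1],u[0],0]);h=np.array([.588,.268,0])
print(w2px("wrist",[h+.037*v+[0,0,.169],h-.037*v+[0,0,.169],[.644,.187,.215]],T)*1.4)
Rm=down(yaw)
plan((np.array([.644,.187,.44]),Rm,1),(np.array([.644,.187,.37]),Rm,1))
E
```

```text
time_s: 15.78
eef_pos: [0.5642, 0.2304, 0.4214]
eef_rot: [-0.004, 0.776, 0.63, -0.003]
wrist_force: [1.1, 0.8, -0.1]
opening: 0.002
grasp_force: 0.0
time_s: 16.12
eef_pos: [0.5928, 0.1898, 0.4635]
eef_rot: [-0.003, 0.776, 0.63, 0.001]
wrist_force: [0.1, -0.6, 0.1]
opening: 0.567
grasp_force: 0.0
catch_edge [(array([259.,  93.]), 0.75)]
lever_bar [(array([342., 197.]), 0.6), (array([311., 199.]), 0.47)]
[[360.28659825 100.6663691 ]
 [362.58805376 226.13820995]
 [486.82652529 293.47897627]]
[6.7, 52.4, 19.9] [-0.0082, -0.0035, 0.0056]
[-0.0, 0.0, 70.0] [-0.0, 0.0, 0.0]
```

View pics/w5.png

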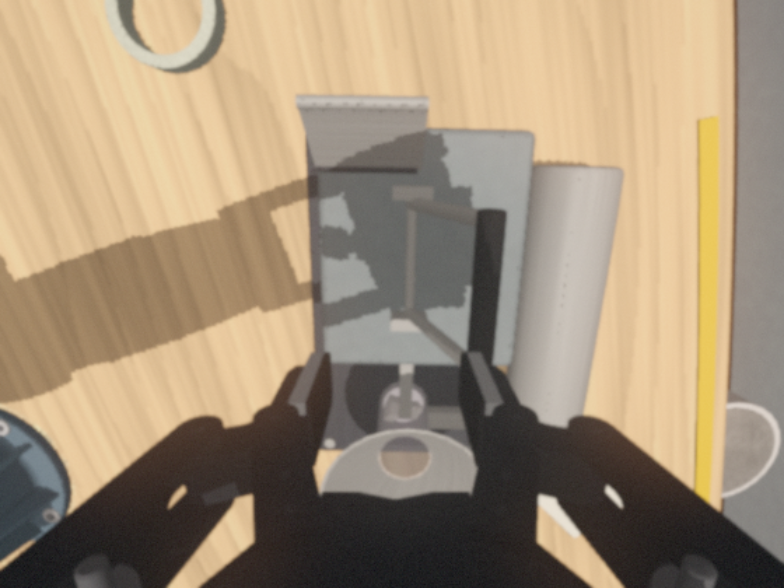

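```bash
python3 -m pendant '[[[1,7,25,10,0,0,0],[1,7,52,20,0,0,0],[1,7,52,20,0,0,0],[1,7,52,55,0,0,0],[1,7,52,90,0,0,0]]]' 
python3 -m pendant '[[[1,0,0,0,0,0,0],[0,0,0,0,0,0,0],[0,0,0,0,0,0,0],[0,0,0,0,0,0,0],[0,0,0,0,0,0,0]]]' 
python3 -m pendant '[[[0,0,0,0,0,0,0],[0,0,0,0,0,0,0],[0,0,0,0,0,0,0],[0,0,0,0,0,0,0]]]'
python3 - <<'E'
from h import *
T=T_tool();g=T[:3,3]+.155*T[:3,2];print("grasp",g.round(4))
yaw=-.21;u=np.array([np.cos(yaw),np.sin(yaw),0])
P=g-u*.11*np.sin(.35);P[2]=.112
Q=[]
for th in np.linspace(.1,.88,10):
    p=P+.11*np.array([np.sin(.35-th)*u[0],np.sin(.35-th)*u[1],np.cos(.35-th)]);p[2]+=g[2]-(.112+.11*np.cos(.35))
    Q.append(T[:3,:3].T@(p-g)*1000)
print(np.round(Q,1).tolist())
E
```

```text
time_s: 16.68
eef_pos: [0.6442, 0.1879, 0.3722]
eef_rot: [-0.003, 0.775, 0.631, 0.001]
wrist_force: [0.7, -0.1, -0.2]
opening: 0.998
grasp_force: 0.0
time_s: 17.1
eef_pos: [0.6446, 0.1873, 0.3749]
eef_rot: [-0.002, 0.776, 0.631, 0.002]
wrist_force: [-0.3, 0.3, -0.3]
opening: 0.457
grasp_force: 0.0
time_s: 17.43
eef_pos: [0.6435, 0.1873, 0.374]
eef_rot: [-0.004, 0.776, 0.631, -0.0]
wrist_force: [-7.2, 1.3, 8.2]
opening: 0.168
grasp_force: 58.5
grasp [0.6427 0.1882 0.219 ]
[[0.1, -10.5, -3.2], [0.1, -19.9, -5.1], [0.2, -29.3, -6.2], [0.2, -38.9, -6.4], [0.3, -48.4, -5.9], [0.3, -57.8, -4.5], [0.3, -67.1, -2.3], [0.4, -76.1, 0.7], [0.4, -84.9, 4.5], [0.4, -93.3, 9.0]]
```

```bash
python3 -m pendant '[[[0,0,-10,-3,0,0,0],[0,0,-20,-5,0,0,0],[0,0,-29,-6,0,0,0],[0,0,-39,-6,0,0,0],[0,0,-48,-6,0,0,0]]]' 
python3 -m pendant '[[[0,0,-10,1.5,0,0,0],[0,0,-19,3.5,0,0,0],[0,0,-28,6.5,0,0,0],[0,0,-37,10,0,0,0],[0,0,-45,15,0,0,0]]]' 
python3 -m pendant '[[[0,0,0,0,0,0,0],[0,0,0,0,0,0,0],[0,0,0,0,0,0,0],[0,0,0,0,0,0,0]]]'
python3 - <<'E'
from h import *
T=T_tool();np.save("T6.npy",T);g=T[:3,3]+.155*T[:3,2]
print(g,g-[.6427,.1882,.219])
im=ctrl.camera("scene");cv2.imwrite("pics/s6.png",cv2.resize(im[110:340,150:420,::-1],None,fx=2.6,fy=2.6,interpolation=2))
E
```

```text
time_s: 17.85
eef_pos: [0.5997, 0.1965, 0.3832]
eef_rot: [0.001, 0.776, 0.631, 0.007]
wrist_force: [9.3, 0.9, 14.1]
opening: 0.162
grasp_force: 59.5
time_s: 18.27
eef_pos: [0.5556, 0.2064, 0.3701]
eef_rot: [0.001, 0.776, 0.631, 0.007]
wrist_force: [3.1, 2.2, 23.8]
opening: 0.158
grasp_force: 65.2
time_s: 18.6
eef_pos: [0.5557, 0.2064, 0.3702]
eef_rot: [0.0, 0.776, 0.631, 0.007]
wrist_force: [4.4, 2.0, 17.6]
opening: 0.161
grasp_force: 64.5
[0.5573995  0.20762204 0.21518619] [-0.0853005   0.01942204 -0.00381381]
```

View pics/s6.png

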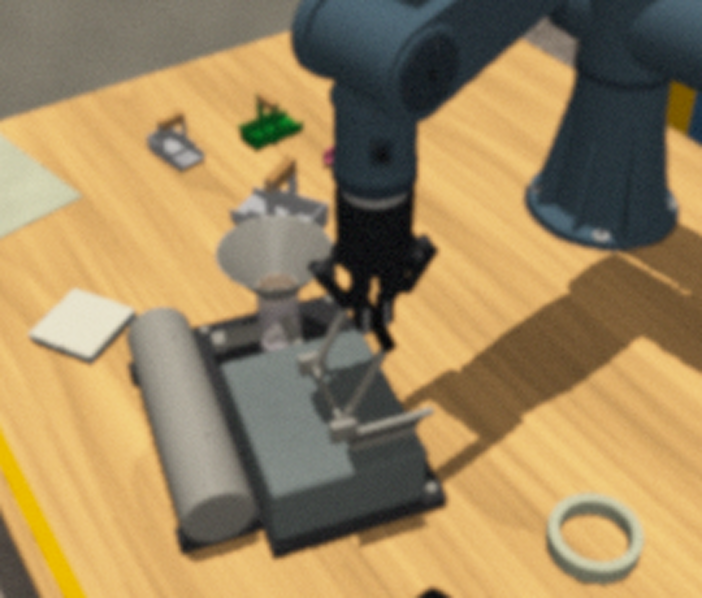

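```bash
python3 -m pendant '[[[0,0,-2,0,0,0,0],[0,0,-4,0,0,0,0],[0,0,-4,0,0,0,0],[0,0,-4,0,0,0,0]]]'
python3 - <<'E'
from h import *
T=T_tool();im=ctrl.camera("wrist");g=T[:3,3]+.155*T[:3,2];d=g-[.6427,.1882,.219]
x=.0377-np.hypot(d[0],d[1]);print("lever est",.35-np.arcsin(x/.11))
for t in("chip0","catch_edge"):print(t,[(np.round([b["point"][0]*560,b["point"][1]*420]),round(b["confidence"],2)) for b in ctrl.boxes_of("wrist",t)])
E
```

```text
time_s: 18.98
eef_pos: [0.5526, 0.207, 0.3689]
eef_rot: [0.001, 0.776, 0.631, 0.008]
wrist_force: [12.4, 1.7, 8.0]
opening: 0.16
grasp_force: 63.3
lever est 0.8475435075979217
chip0 []
catch_edge [(array([315.,  93.]), 0.8)]
```

Lever at about 0.85 rad and gripped, catch flipped, scoop standing, chips in the tube.

```bash
python3 -c "
from bench import ctrl
print(ctrl.hand_in())"
```

```text
the job is handed in; nothing more can be done
None
```

I handed the job in with the arm still gripping the lever at about 0.85 rad (estimated from the arm's position), the catch flipped over, all four chips in the feed tube and the empty scoop upright on the bench. The hand-in call returned no verdict. Pushing the catch over briefly put about 46 N on the fingers against its stop, which I took not to count towards the 40 N limit on the arm and gripper body.

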